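# Sort the analyser deck's tubes, jars and rotor lid after a run

### The job

Clear up after the run: stand the two tall sample tubes in the deep narrow rack, one in each pocket; stand the two squat specimen jars in the shallow tray, one in each compartment; and lay the round rotor lid flat in the round dish, knob up. Keep everything upright and set it down rather than dropping it, and leave the amber bottle and the spare rotor where they are.

Things in the scene. Friction and masses are not known exactly. Their poses are not given: they have to be found in the camera images.
- tube_a_center (a point): Sample tube: upright cylinder, white with a paper label and a flush blue screw cap, the tall slim kind: 30 mm diameter, 100 mm tall (top 18 mm is the cap), about 60 g. Loose, stands on the deck. Origin at its centre, half-way up; z axis up along the cylinder.
- tube_b_center (a point): Second sample tube, the same as the first: upright cylinder, white with a paper label and a flush blue screw cap, the tall slim kind: 30 mm diameter, 100 mm tall (top 18 mm is the cap), about 60 g. Loose, stands on the deck. Origin at its centre, half-way up; z axis up along the cylinder.
- jar_a_center (a point): Specimen jar: upright cylinder, white with a paper label and a flush blue screw cap, the squat wide kind: 48 mm diameter, 60 mm tall (top 16 mm is the cap), about 90 g. Loose, stands on the deck. Origin at its centre, half-way up; z axis up along the cylinder.
- jar_b_center (a point): Second specimen jar, the same as the first: upright cylinder, white with a paper label and a flush blue screw cap, the squat wide kind: 48 mm diameter, 60 mm tall (top 16 mm is the cap), about 90 g. Loose, stands on the deck. Origin at its centre, half-way up; z axis up along the cylinder.
- rotor_lid_center (a point): Rotor lid: flat steel disc, 90 mm diameter and 8 mm thick, with six dark round spots, and in its middle an upright black cylindrical knob, 24 mm diameter, rising 34 mm above the disc (total height 42 mm), about 150 g. Loose, lies flat on the deck, knob up. Origin on the axis 21 mm above the underside, that is 13 mm above the disc's top and inside the knob; z axis up.
- rack: Tube rack, fixed to the deck: grey plastic open-topped box, 54 mm (its x) by 104 mm (its y) by 40 mm tall, walls 4 mm, floor 4 mm thick, one middle wall across y making two square pockets 46 mm by 46 mm side by side, 36 mm deep. Origin at the centre of its underside on the deck; pocket centres at y = +25 and -25 mm in its frame; z up.
- tray: Jar tray, fixed to the deck: shallow grey plastic open-topped box, 78 mm (its x) by 152 mm (its y) by 16 mm tall, walls 4 mm, floor 4 mm thick, one middle wall across y making two square compartments 70 mm by 70 mm side by side, 12 mm deep. Origin at the centre of its underside on the deck; compartment centres at y = +37 and -37 mm in its frame; z up.
- dish: Lid dish, fixed to the deck: shallow round grey plastic dish, 130 mm outer and 120 mm inner diameter, rim 14 mm tall, floor 4 mm thick. Origin at the centre of its underside on the deck; z up.
- bottle_center (a point): Bystander: loose amber bottle with a black cap, 68 mm diameter, 150 mm tall, at one side of the work. Origin at its centre, half-way up. To be left alone.
- spare_rotor_center (a point): Bystander: loose squat steel rotor with eight dark holes, 104 mm diameter, 44 mm tall, at one side of the work. Origin at its centre, half-way up. To be left alone.
There are look-alikes about, which are no part of the job. What is shaped like the part that bears rotor_lid_center but red is not meant. Of the things like the rack, leave any that is blue; of the rest the larger one is meant.

How it is judged:
By the outcome, as a careful person would: the job done as asked, in the order asked, and still so for the second after the job is handed in, with the robot touching nothing.
It also fails if it takes over 136 s, if anything falls off the work surface, if the arm or the gripper's body presses on something with over 40 N, if the wrist force passes 120 N, or if a joint passes its speed limit or range.

### The arm

A 6-joint arm with a two-finger parallel gripper is mounted at the origin on the work surface. World frame = base frame: x ahead of the robot, y to its left, z up, the work surface at z = 0. Lengths are in m, angles in rad, forces in N, time in s.
With the tool pointing down it reaches from about 0.3 to 0.875 m from the base axis. Payload 6.4 kg.
Tool frame: the origin (TCP) lies midway between the tips of the shut fingers; the grasp point (between the pads) lies r.grasp_offset behind it (r.grasp_offset is the distance from the TCP to the grasp point, in m); z points along the fingers, y is the direction in which the jaws open and shut (so a half turn about z gives the same grasp; the last joint's range is limited). The gripper opens to 85 mm and grips with 20 to 120 N. Pads are 22 mm wide; open, the fingers measure 114 mm over their backs; the gripper's body (76 mm by 85 mm) begins 54 mm behind the grasp point. The pads swing forward as they close: fully open they stand 13 mm farther back than shut.
Start: joints at [-1.324, 0.181, 1.607, -0, 1.354, -0.206], TCP at [0.252, -0.517, 0.231] pointing down, gripper open.
Joint ranges: [-2.99, 2.99], [-0.89, 2.07], [0.3, 2.58], [-1.14, 4.28], [0, 2.63], [-3.12, 3.12]. Speed limits (rad/s): [2.57, 2.57, 3.01, 3.14, 3.14, 3.14].

### API

Orientations are given as a unit quaternion [x, y, z, w].
In Python, from rig import r, viewer, models gives the robot as it stands. The module is installed in compiled form; this text tells all that it offers.
- The arm moves only by the tool step_arm, never from a script. Its argument "increments" is a list of rows, each an object of numbers: "claw": the opening in per cent of the stroke, from 0 (shut) to 100 (fully open); "dx", "dy", "dz": the shift along the tool's x, y, z scaled (see below); "yaw": the turn about the tool's z scaled (see below). A call has 1 to 12 rows; each row shifts and turns the commanded pose from where the row before left it, along the tool's axes as they then stand; what a row does not reach is not made up. The controller multiplies each number of a shift by 0.02 m and each number of a turn by 0.08 rad. A row lasts 1/8 s, in which the tool goes at most 62.5 mm and 10.7 degrees, less where a joint would pass 70% of its speed; a pose out of reach is approached as far as the arm can. A call with a number of a shift or a turn outside -1 to 1 is refused whole. A call with a gripper value outside its range is refused whole. The fingers move at their own pace and stop on an object; "newtons" is the grip in N (left out, the last holds). Time passes only in rows, so rows that do not move let the fingers close. It gives the time, the measured TCP pose, the force and the opening at its end, in the units of the state.
- r.get_obs(): the state, without advancing time (a new reading comes with each control period).
- viewer.snapshot(name): name is "scene" or "top" or "wrist"; returns the picture (480x640x3 uint8, red, green, blue); there is no depth.
- viewer.camera_params(name): a dict with "K" (3x3 intrinsics, pixels), "cam_to_world" (4x4, takes a point from camera to world coordinates); the wrist camera has in their place "hand_eye" (4x4, takes a point from camera to tool coordinates, whose origin is the TCP and whose axes are the flange's). Camera axes: x right, y down, z forward; pixel columns grow to the right and rows downward; lengths in m; the calibration is good to about 2 mm. A picture is of the moment at which its call begins: read the wrist's pose just before it. camera_params takes no time and is no camera call.
- r.finish_job(): hands the job in, once; it reports no verdict.
Trained networks look in the newest picture that a camera, given by its name, has taken for a name from the list of things; names that differ only in an ending like _2 or _b are one class to them, and where a whole thing is asked for, a point or a joint stands for the part that bears it (a point fixed in the world has none). Each returns a list of dicts, best first, with "score" (0 to 1); they miss things now and then, are a little off and sometimes report something else, mostly with a low value. They report only what shows in the picture. A call takes as long as a camera call. They do not tell look-alikes from the thing itself.
- models.find_in(camera, target): "at" ([x, y, z] in m, in the coordinates of the camera as it stood for that picture, good to about 4 mm: the middle of the surface that is visible of it).
- models.outline_of(camera, target): "region" (480x640 bool, what is visible of it).
- models.spot_point(camera, target): "at" ([x, y, z] in m, in the coordinates of the camera as it stood for that picture, good to about 4 mm: a listed point, or the origin of a listed thing).
The state is a dict: "time_s": time; "qpos": joint angles; "qd": joint speeds; "effort": joint torques, N m; "tool_pos": TCP position; "ee_rot": TCP orientation; "wrist_force": force on the tool from outside, world axes, zero at the start; "moment": the same for the moment, N m; "finger_gap": finger opening in m.
Only numpy, scipy, OpenCV 4.12 (cv2) and the standard library are available. Lean on these libraries where they do the work, as an engineer would, in place of code of your own. Each camera call takes 0.05 s, during which the arm holds its last target. There are 200 camera calls.

## Working session

There is one attempt and no reset: what is moved stays moved. The work goes in short steps, Python scripts to look and compute and a tool call to move; the robot and the scene stay as the last step left them, time stands still between calls to the robot, and variables do not carry over. Pictures are saved under pics/ and viewed, about 12 in all and at most 16, crops included, and the job is handed in when it is done.

Besides the shell and the picture viewer there is one more tool, called after "Call:" in YAML: its name, and indented under it one key for each argument. step_arm: Moves the arm, as the interface text tells. Its arguments: {"type":"object","properties":{"increments":{"type":"array"},"newtons":{"type":"number"}},"required":["increments"]}

```bash
mkdir -p pics
cat > h.py <<'E'
import numpy as np, cv2
from rig import r, viewer, models
from scipy.spatial.transform import Rotation as R
def pose(cam):
    p=viewer.camera_params(cam)
    if 'cam_to_world' in p: return np.array(p['K']),np.array(p['cam_to_world'])
    o=r.get_obs(); T=np.eye(4); T[:3,:3]=R.from_quat(o['ee_rot']).as_matrix(); T[:3,3]=o['tool_pos']
    return np.array(p['K']),T@np.array(p['hand_eye'])
def snap(cam,name=None):
    K,T=pose(cam); im=viewer.snapshot(cam)
    if name: cv2.imwrite(f'pics/{name}.png',im[...,::-1])
    return im,K,T
def w(T,p): return (T@np.r_[p,1])[:3]
def px(K,T,p):
    c=np.linalg.inv(T)@np.r_[p,1]; return (K@c[:3]/c[2])[:2]
def ray(K,T,uv,z):
    d=T[:3,:3]@np.linalg.inv(K)@np.r_[uv,1]; return T[:3,3]+d*(z-T[2,3])/d[2]
E
python3 - <<'E'
from h import *
np.set_printoptions(precision=3,suppress=True)
o=r.get_obs();print(r.grasp_offset,o['time_s'],o['tool_pos'],o['ee_rot'],o['finger_gap'])
print(viewer.camera_params('wrist'))
for c in ('top','scene'):
    im,K,T=snap(c,c+'0'); print(c,K[0,0],T)
    for t in ('tube_a_center','jar_a_center','rotor_lid_center','rack','tray','dish','bottle_center','spare_rotor_center'):
        for d in models.spot_point(c,t):
            p=w(T,d['at']); print(t,round(d['score'],2),p,px(K,T,p).round())
E
```

```text
0.0187 0.0 [ 0.251 -0.517  0.23 ] [ 0.974  0.224 -0.    -0.001] 0.08590566459005833
{'K': array([[391.971,   0.   , 322.564],
       [  0.   , 391.971, 237.081],
       [  0.   ,   0.   ,   1.   ]]), 'hand_eye': array([[ 0.001, -0.957, -0.289,  0.075],
       [ 1.   ,  0.001,  0.001, -0.   ],
       [-0.   , -0.289,  0.957, -0.144],
       [ 0.   ,  0.   ,  0.   ,  1.   ]])}
top 480.11976661500717 [[-0.018 -0.993  0.121  0.387]
 [-1.     0.019  0.013 -0.009]
 [-0.016 -0.121 -0.993  1.074]
 [ 0.     0.     0.     1.   ]]
tube_a_center 0.52 [ 0.423 -0.117  0.051] [374. 277.]
jar_a_center 0.95 [0.408 0.132 0.031] [259. 286.]
rotor_lid_center 0.9 [ 0.371 -0.391  0.023] [501. 299.]
rotor_lid_center 0.73 [ 0.254 -0.345  0.018] [482. 355.]
rotor_lid_center 0.58 [ 0.368 -0.252  0.018] [436. 301.]
rack 0.88 [ 0.769  0.001 -0.002] [316. 129.]
rack 0.73 [ 0.641 -0.003 -0.002] [319. 183.]
rack 0.69 [ 0.775 -0.158  0.   ] [385. 125.]
tray 0.63 [ 0.61  -0.198  0.001] [405. 194.]
dish 0.9 [ 0.631  0.22  -0.001] [222. 189.]
dish 0.67 [0.376 0.24  0.051] [207. 302.]
bottle_center 0.86 [ 0.514 -0.428  0.073] [523. 230.]
spare_rotor_center 0.68 [0.501 0.428 0.025] [125. 246.]
scene 506.1012154786843 [[-0.54   0.649 -0.536  1.199]
 [ 0.842  0.414 -0.347  0.46 ]
 [-0.004 -0.638 -0.77   1.038]
 [ 0.     0.     0.     1.   ]]
tube_a_center 0.78 [ 0.422 -0.115  0.047] [290. 208.]
jar_a_center 0.68 [0.41  0.136 0.03 ] [373. 248.]
rotor_lid_center 0.89 [ 0.367 -0.25   0.023] [262. 185.]
rotor_lid_center 0.88 [ 0.375 -0.391  0.022] [223. 169.]
rotor_lid_center 0.62 [ 0.255 -0.347  0.019] [259. 153.]
rack 0.93 [ 0.634 -0.005  0.002] [279. 289.]
rack 0.83 [ 0.776 -0.154 -0.002] [196. 304.]
rack 0.62 [0.767 0.002 0.002] [249. 330.]
tray 0.91 [ 0.611 -0.197 -0.   ] [225. 252.]
dish 0.68 [0.628 0.219 0.   ] [359. 330.]
bottle_center 0.68 [ 0.517 -0.426  0.075] [178. 179.]
spare_rotor_center 0.94 [0.498 0.432 0.021] [467. 328.]
```

View pics/top0.png

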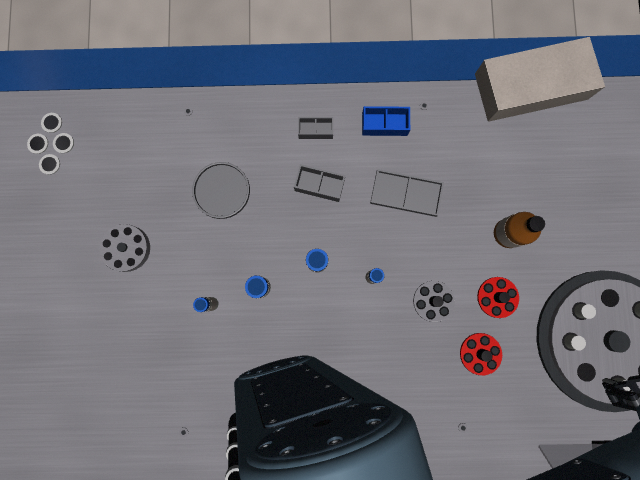

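View pics/scene0.png

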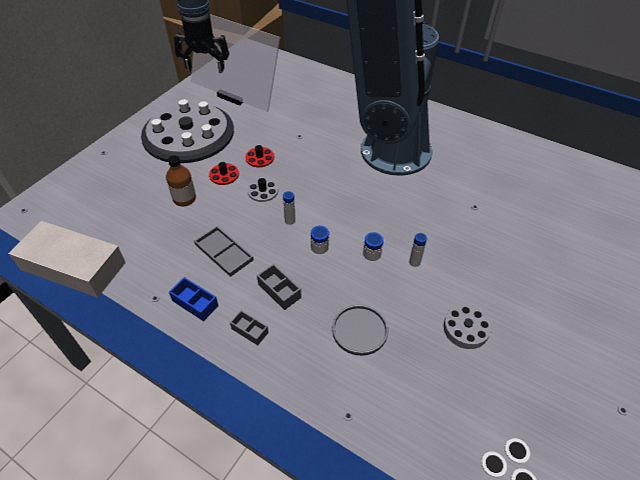

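The pictures show:
- **Tubes:** top (374,277) and (204,303).
- **Jars:** (257,287) and (317,260).
- **Steel lid:** (433,300). The two red ones are to be left.
- **Rack:** the larger grey one at (319,183). The small grey one at (316,128) and the blue one at (386,121) are decoys.
- **Tray and dish:** tray (405,194), dish (221,190).

Next I'll triangulate the blue caps and get the rack and tray angles.

Run:
```python
from h import *
np.set_printoptions(precision=3,suppress=True)
C={}
for c in ('top','scene'):
    im=cv2.imread(f'pics/{c}0.png'); K,T=pose(c)
    hsv=cv2.cvtColor(im,cv2.COLOR_BGR2HSV); m=cv2.inRange(hsv,(100,120,60),(125,255,255))
    n,_,st,ce=cv2.connectedComponentsWithStats(m)
    C[c]=(K,T,[ce[i] for i in range(1,n) if 60<st[i,4]<900]); print(c,np.array(C[c][2]))
P=lambda K,T:K@np.linalg.inv(T)[:3]
(K1,T1,a),(K2,T2,b)=C['top'],C['scene']
for p in a:
    for q in b:
        X=cv2.triangulatePoints(P(K1,T1),P(K2,T2),p,q).ravel(); X=X[:3]/X[3]
        e=np.linalg.norm(px(K1,T1,X)-p)
        if e<4 and -.02<X[2]<.15: print(p,q,X,e)
for c in ('top','scene'):
  for t,z in (('rack',.04),('tray',.016),('dish',.014)):
    snap(c)
    for d in models.outline_of(c,t):
        K,T=pose(c); ys,xs=np.nonzero(d['region'])
        pts=np.array([ray(K,T,(x,y),z)[:2] for x,y in zip(xs,ys)],np.float32)
        print(c,t,round(d['score'],2),cv2.minAreaRect(pts*1000))
```

```text
top [[316.546 259.449]
 [376.441 275.112]
 [255.869 286.422]
 [200.136 304.398]]
scene [[321.05    7.306]
 [564.038  78.   ]
 [287.975 195.063]
 [319.364 232.478]
 [373.473 239.355]
 [420.351 237.319]
 [192.699 296.301]]
[316.546 259.449] [319.364 232.478] [0.462 0.005 0.058] 0.010314146333579298
[376.441 275.112] [287.975 195.063] [ 0.425 -0.116  0.098] 0.08880233170219759
[255.869 286.422] [373.473 239.355] [0.407 0.134 0.058] 0.06426850055867296
[200.136 304.398] [420.351 237.319] [0.372 0.241 0.098] 0.05123143742881059
top rack 0.97 ((632.2485961914062, -3.530323028564453), (103.07039642333984, 61.998023986816406), 74.61470794677734)
top rack 0.66 ((769.2507934570312, -154.00042724609375), (104.97396850585938, 69.66466522216797), 88.33029174804688)
top rack 0.58 ((758.0036010742188, 3.769397735595703), (76.15848541259766, 48.58875274658203), 88.68656921386719)
top tray 0.58 ((611.0407104492188, -198.9167938232422), (151.07748413085938, 81.6640625), 77.28707885742188)
top dish 0.18 ((369.9351806640625, -247.4898681640625), (89.67283630371094, 89.6668930053711), 71.69606018066406)
scene rack 0.74 ((775.9036254882812, 14.239368438720703), (92.59235382080078, 55.16580581665039), 88.0984878540039)
scene rack 0.68 ((645.376220703125, 3.9285736083984375), (125.7921371459961, 69.48928833007812), 74.49661254882812)
scene rack 0.6 ((783.4797973632812, -145.8360595703125), (128.09523010253906, 69.79833221435547), 88.23713684082031)
scene tray 0.88 ((616.4078369140625, -193.03277587890625), (161.1317901611328, 84.41983795166016), 77.78543853759766)
scene dish 0.74 ((631.3424072265625, 223.25450134277344), (133.00640869140625, 128.80784606933594), 32.52940368652344)
```

Call:
step_arm:
  increments:
    - {"yaw": -1,"dx": 1,"dy": -1}
    - {"yaw": -1,"dx": 1,"dy": -0.5}
    - {"yaw": -1,"dx": 1}
    - {"yaw": -1,"dx": 1}
    - {"yaw": -1,"dx": 1}
    - {"yaw": -1,"dx": 1}
    - {"yaw": -1,"dx": 1}
    - {"yaw": -1,"dx": 1}
    - {"yaw": -1,"dx": 1}
    - {"yaw": -1,"dx": 1}
    - {"yaw": -0.7,"dx": 1}
    - {"dx": 0.5}
  newtons: 30

```text
validation failed for argument at $.in...
```

Call:
step_arm:
  increments:
    - {"claw": 100,"dx": 1,"dy": -1,"dz": 0,"yaw": -1}
    - {"claw": 100,"dx": 1,"dy": -0.5,"dz": 0,"yaw": -1}
    - {"claw": 100,"dx": 1,"dy": 0,"dz": 0,"yaw": -1}
    - {"claw": 100,"dx": 1,"dy": 0,"dz": 0,"yaw": -1}
    - {"claw": 100,"dx": 1,"dy": 0,"dz": 0,"yaw": -1}
    - {"claw": 100,"dx": 1,"dy": 0,"dz": 0,"yaw": -1}
    - {"claw": 100,"dx": 1,"dy": 0,"dz": 0,"yaw": -1}
    - {"claw": 100,"dx": 1,"dy": 0,"dz": 0,"yaw": -1}
    - {"claw": 100,"dx": 1,"dy": 0,"dz": 0,"yaw": -1}
    - {"claw": 100,"dx": 1,"dy": 0,"dz": 0,"yaw": -1}
    - {"claw": 100,"dx": 1,"dy": 0,"dz": 0,"yaw": -0.7}
    - {"claw": 100,"dx": 0.5,"dy": 0,"dz": 0,"yaw": 0}
  newtons: 30

```text
time_s: 3.0
tool_pos: [0.3808, -0.3194, 0.2313]
ee_rot: [0.793, 0.609, 0.0, 0.0]
wrist_force: [0.3, -0.1, -0.5]
finger_gap: 0.0855
```

```bash
cat >> h.py <<'E'
np.set_printoptions(precision=3,suppress=True)
def to(p):
    o=r.get_obs(); M=R.from_quat(o['ee_rot']).as_matrix()
    print('t',round(o['time_s'],2),'tcp',np.array(o['tool_pos']),'theta',np.degrees(np.arctan2(M[1,0],M[0,0])).round(1),'units',(M.T@(np.array(p)-o['tool_pos'])/.02).round(2))
def look(t,f='spot_point',name=None):
    im,K,T=snap('wrist',name)
    for d in models.spot_point('wrist',t): 
        p=w(T,d['at']); print(t,round(d['score'],2),p,px(K,T,p).round())
    return im,K,T
E
python3 -c "
from h import *
to([.423,-.116,.2])"
```

```text
t 3.0 tcp [ 0.381 -0.319  0.231] theta 75.0 units [10.37 -0.59  1.57]
```

Call:
step_arm:
  increments:
    - {"claw": 100,"dx": 1,"dy": -0.6,"dz": 1,"yaw": 0}
    - {"claw": 100,"dx": 1,"dy": 0,"dz": 0.5,"yaw": 0}
    - {"claw": 100,"dx": 1,"dy": 0,"dz": 0,"yaw": 0}
    - {"claw": 100,"dx": 1,"dy": 0,"dz": 0,"yaw": 0}
    - {"claw": 100,"dx": 1,"dy": 0,"dz": 0,"yaw": 0}
    - {"claw": 100,"dx": 1,"dy": 0,"dz": 0,"yaw": 0}
    - {"claw": 100,"dx": 1,"dy": 0,"dz": 0,"yaw": 0}
    - {"claw": 100,"dx": 1,"dy": 0,"dz": 0,"yaw": 0}
    - {"claw": 100,"dx": 1,"dy": 0,"dz": 0,"yaw": 0}
    - {"claw": 100,"dx": 1,"dy": 0,"dz": 0,"yaw": 0}
    - {"claw": 100,"dx": 0.4,"dy": 0,"dz": 0,"yaw": 0}
    - {"claw": 100,"dx": 0,"dy": 0,"dz": 0,"yaw": 0}

```text
time_s: 4.5
tool_pos: [0.4232, -0.1161, 0.2017]
ee_rot: [0.793, 0.609, 0.0, 0.0]
wrist_force: [0.5, 0.8, 0.3]
finger_gap: 0.085
```

```bash
cat >> h.py <<'E'
def cap(im,K,T,z):
    m=cv2.inRange(cv2.cvtColor(im,cv2.COLOR_RGB2HSV),(100,120,60),(125,255,255))
    n,_,st,ce=cv2.connectedComponentsWithStats(m)
    for i in range(1,n):
        if st[i,4]>300: print('blue',ce[i],st[i],ray(K,T,ce[i],z))
E
python3 -c "
from h import *
im,K,T=look('tube_a_center',name='w1'); cap(im,K,T,.1)
to([.423,-.116,.05])"
```

```text
blue [332.304  34.912] [ 297    0   72   75 4398] [ 0.46  -0.002  0.1  ]
blue [325.485 235.424] [ 303  214   45   44 1558] [ 0.426 -0.116  0.1  ]
t 4.6 tcp [ 0.423 -0.117  0.202] theta 75.0 units [ 0.04 -0.01  7.58]
```

View pics/w1.png

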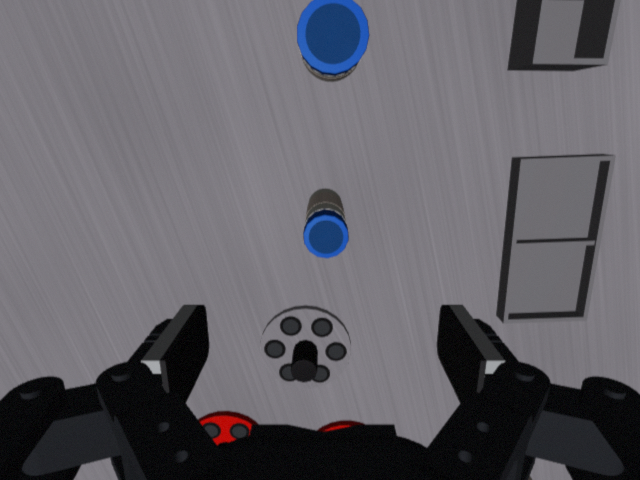

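The picture shows tube A's cap at (325,235), centred between the open fingers. I'll go down and grip.

Call:
step_arm:
  increments:
    - {"claw": 100,"dx": 0,"dy": 0.1,"dz": 1,"yaw": 0}
    - {"claw": 100,"dx": 0,"dy": 0,"dz": 1,"yaw": 0}
    - {"claw": 100,"dx": 0,"dy": 0,"dz": 1,"yaw": 0}
    - {"claw": 100,"dx": 0,"dy": 0,"dz": 1,"yaw": 0}
    - {"claw": 100,"dx": 0,"dy": 0,"dz": 1,"yaw": 0}
    - {"claw": 100,"dx": 0,"dy": 0,"dz": 1,"yaw": 0}
    - {"claw": 100,"dx": 0,"dy": 0,"dz": 1,"yaw": 0}
    - {"claw": 100,"dx": 0,"dy": 0,"dz": 0.6,"yaw": 0}
    - {"claw": 60,"dx": 0,"dy": 0,"dz": 0,"yaw": 0}
    - {"claw": 45,"dx": 0,"dy": 0,"dz": 0,"yaw": 0}
    - {"claw": 30,"dx": 0,"dy": 0,"dz": 0,"yaw": 0}
    - {"claw": 20,"dx": 0,"dy": 0,"dz": 0,"yaw": 0}

```text
time_s: 6.1
tool_pos: [0.4253, -0.1172, 0.0501]
ee_rot: [0.793, 0.609, 0.0, 0.001]
wrist_force: [-1.8, -0.1, 4.3]
finger_gap: 0.0293
```

Call:
step_arm:
  increments:
    - {"claw": 0,"dx": 0,"dy": 0,"dz": 0,"yaw": 0}
    - {"claw": 0,"dx": 0,"dy": 0,"dz": 0,"yaw": 0}
    - {"claw": 0,"dx": 0,"dy": 0,"dz": 0,"yaw": 0}
    - {"claw": 0,"dx": 0,"dy": 0,"dz": 0,"yaw": 0}

```text
time_s: 6.6
tool_pos: [0.4253, -0.1172, 0.0501]
ee_rot: [0.793, 0.609, 0.0, 0.001]
wrist_force: [-1.8, -0.2, 6.1]
finger_gap: 0.0293
```

Call:
step_arm:
  increments:
    - {"claw": 0,"dx": 0,"dy": 0,"dz": -0.5,"yaw": 0}
    - {"claw": 0,"dx": 0,"dy": 0,"dz": -1,"yaw": 0}
    - {"claw": 0,"dx": 0,"dy": 0,"dz": -1,"yaw": 0}
    - {"claw": 0,"dx": 1,"dy": 1,"dz": -1,"yaw": 0}
    - {"claw": 0,"dx": 1,"dy": 1,"dz": -1,"yaw": 0}
    - {"claw": 0,"dx": 1,"dy": 1,"dz": -0.5,"yaw": 0}
    - {"claw": 0,"dx": 1,"dy": 1,"dz": 0,"yaw": 0}
    - {"claw": 0,"dx": 1,"dy": 1,"dz": 0,"yaw": 0}
    - {"claw": 0,"dx": 1,"dy": 1,"dz": 0,"yaw": 0}
    - {"claw": 0,"dx": 0.9,"dy": 1,"dz": 0,"yaw": 0}
    - {"claw": 0,"dx": 0,"dy": 1,"dz": 0,"yaw": 0}
    - {"claw": 0,"dx": 0,"dy": 0.7,"dz": 0,"yaw": 0}

```text
time_s: 8.1
tool_pos: [0.6291, -0.0283, 0.1496]
ee_rot: [0.793, 0.609, 0.0, -0.0]
wrist_force: [0.0, -0.9, -1.4]
finger_gap: 0.029
```

```bash
cat >> h.py <<'E'
def rect(t,z,name=None):
    im,K,T=snap('wrist',name)
    for d in models.outline_of('wrist',t):
        ys,xs=np.nonzero(d['region'])
        pts=np.array([ray(K,T,(x,y),z)[:2] for x,y in zip(xs,ys)],np.float32)
        print(t,round(d['score'],2),cv2.minAreaRect(pts*1000),xs.min(),xs.max(),ys.min(),ys.max())
E
python3 -c "
from h import *
im,K,T=look('rack',name='w2'); rect('rack',.04)
for y in (25,-25):
  p=R.from_euler('z',-15.3,degrees=True).apply([0,y/1e3,.04])+[.636,-.004,0]; print(p,px(K,T,p)); to(p)
"
```

```text
rack 0.86 [ 0.778 -0.16  -0.002] [533. 321.]
rack 0.84 [ 0.635 -0.005  0.004] [321. 189.]
rack 0.72 [0.771 0.004 0.003] [502. 129.]
rack 0.92 ((759.0711059570312, 4.183769226074219), (76.79544067382812, 50.062599182128906), 88.59166717529297) 461 552 60 196
rack 0.75 ((637.403076171875, -4.012260437011719), (104.49073028564453, 54.40626907348633), 74.57742309570312) 281 368 112 270
rack 0.71 ((771.76220703125, -148.20962524414062), (124.89414978027344, 69.86380767822266), 88.4565658569336) 497 602 255 402
[0.643 0.02  0.04 ] [322.479 157.945]
t 8.3 tcp [ 0.628 -0.029  0.149] theta 75.0 units [2.54 0.08 5.46]
[ 0.629 -0.028  0.04 ] [321.999 233.22 ]
t 8.3 tcp [ 0.628 -0.029  0.149] theta 75.0 units [0.04 0.07 5.46]
```

View pics/w2.png

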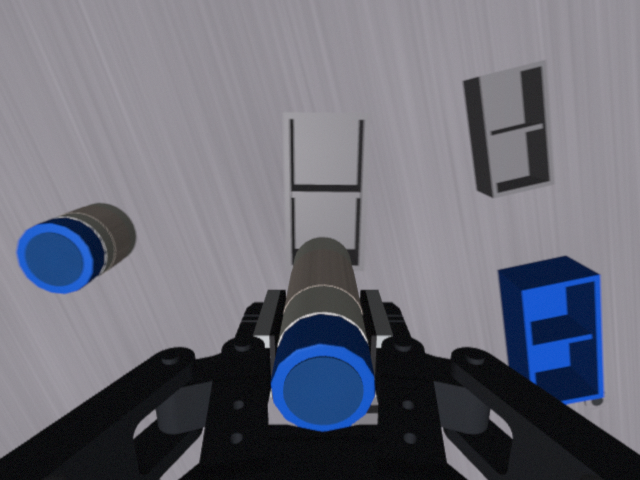

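Tube A is held upright above the near pocket. The rack spans cols 283–366, rows 112–270, and its measured rectangle of 104×54 mm confirms the centre.

Call:
step_arm:
  increments:
    - {"claw": 0,"dx": 0,"dy": 0.1,"dz": 1,"yaw": 0}
    - {"claw": 0,"dx": 0,"dy": 0,"dz": 1,"yaw": 0}
    - {"claw": 0,"dx": 0,"dy": 0,"dz": 1,"yaw": 0}
    - {"claw": 0,"dx": 0,"dy": 0,"dz": 0.8,"yaw": 0}
    - {"claw": 0,"dx": 0,"dy": 0,"dz": 0.5,"yaw": 0}
    - {"claw": 0,"dx": 0,"dy": 0,"dz": 0.3,"yaw": 0}
    - {"claw": 0,"dx": 0,"dy": 0,"dz": 0.1,"yaw": 0}
    - {"claw": 0,"dx": 0,"dy": 0,"dz": 0,"yaw": 0}

```text
time_s: 9.3
tool_pos: [0.6308, -0.0293, 0.0557]
ee_rot: [0.793, 0.609, 0.0, 0.0]
wrist_force: [0.3, 0.6, -0.2]
finger_gap: 0.0293
```

Call:
step_arm:
  increments:
    - {"claw": 0,"dx": 0,"dy": 0,"dz": 0.05,"yaw": 0}
    - {"claw": 0,"dx": 0,"dy": 0,"dz": 0.04,"yaw": 0}
    - {"claw": 0,"dx": 0,"dy": 0,"dz": 0,"yaw": 0}

```text
time_s: 9.68
tool_pos: [0.6308, -0.0292, 0.0542]
ee_rot: [0.793, 0.609, 0.0, 0.0]
wrist_force: [-0.5, 0.2, 2.9]
finger_gap: 0.0294
```

Call:
step_arm:
  increments:
    - {"claw": 45,"dx": 0,"dy": 0,"dz": 0,"yaw": 0}
    - {"claw": 55,"dx": 0,"dy": 0,"dz": 0,"yaw": 0}
    - {"claw": 70,"dx": 0,"dy": 0,"dz": 0,"yaw": 0}
    - {"claw": 70,"dx": 0,"dy": 0,"dz": -0.5,"yaw": 0}
    - {"claw": 70,"dx": 0,"dy": 0,"dz": -1,"yaw": 0}
    - {"claw": 70,"dx": 0,"dy": 0,"dz": -1,"yaw": 0}
    - {"claw": 70,"dx": 0,"dy": 0,"dz": -1,"yaw": 0}
    - {"claw": 100,"dx": 0,"dy": -1,"dz": -1,"yaw": 0}
    - {"claw": 100,"dx": 0,"dy": -1,"dz": -1,"yaw": 0}
    - {"claw": 100,"dx": 0,"dy": -1,"dz": -1,"yaw": 0}
    - {"claw": 100,"dx": 1,"dy": -1,"dz": -1,"yaw": 0}
    - {"claw": 100,"dx": 1,"dy": -1,"dz": 0,"yaw": 0}

```text
time_s: 11.18
tool_pos: [0.5452, 0.0356, 0.2071]
ee_rot: [0.794, 0.608, 0.002, 0.002]
wrist_force: [2.0, 0.4, -0.3]
finger_gap: 0.0853
```

Call:
step_arm:
  increments:
    - {"claw": 100,"dx": 1,"dy": -1,"dz": 0,"yaw": 0}
    - {"claw": 100,"dx": 1,"dy": -1,"dz": 0,"yaw": 0}
    - {"claw": 100,"dx": 1,"dy": -1,"dz": 0,"yaw": 0}
    - {"claw": 100,"dx": 1,"dy": -1,"dz": 0,"yaw": 0}
    - {"claw": 100,"dx": 1,"dy": -1,"dz": 0,"yaw": 0}
    - {"claw": 100,"dx": 1,"dy": -1,"dz": 0,"yaw": 0}
    - {"claw": 100,"dx": 1,"dy": -1,"dz": 0,"yaw": 0}
    - {"claw": 100,"dx": 0.7,"dy": -1,"dz": 0,"yaw": 0}
    - {"claw": 100,"dx": 0,"dy": -1,"dz": 0,"yaw": 0}
    - {"claw": 100,"dx": 0,"dy": -1,"dz": 0,"yaw": 0}
    - {"claw": 100,"dx": 0,"dy": -1,"dz": 0,"yaw": 0}
    - {"claw": 100,"dx": 0,"dy": 0,"dz": 0,"yaw": 0}

```text
time_s: 12.68
tool_pos: [0.3703, 0.2412, 0.2036]
ee_rot: [0.793, 0.609, 0.0, 0.0]
wrist_force: [1.9, 0.9, -0.2]
finger_gap: 0.0852
```

```bash
python3 -c "
from h import *
im,K,T=look('tube_a_center',name='w3'); cap(im,K,T,.1)
to([.372,.241,.05])
snap('top','top1');print([ (d['score'],w(pose('top')[1],d['at'])) for d in models.spot_point('top','tube_a_center')])"
```

```text
tube_a_center 0.36 [0.371 0.244 0.052] [321. 215.]
blue [326.887 233.48 ] [ 305  212   45   44 1544] [0.374 0.242 0.1  ]
blue [400.113 329.883] [ 371  304   59   52 2367] [0.406 0.16  0.1  ]
t 12.78 tcp [0.372 0.241 0.204] theta 75.0 units [-0.    0.    7.69]
[(0.62, array([ 0.628, -0.029,  0.051]))]
```

View pics/w3.png

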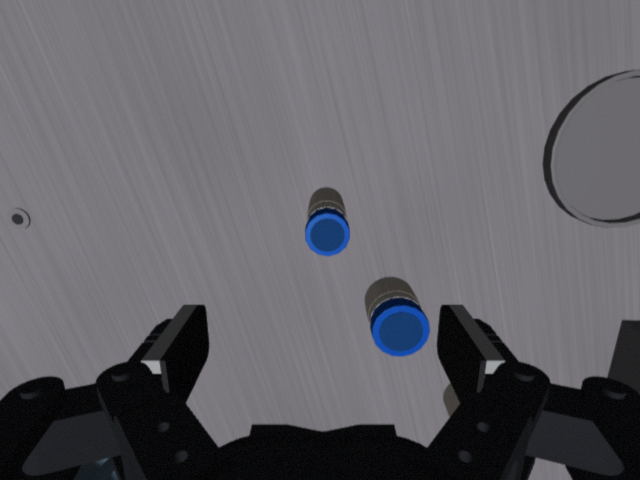

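Tube B's cap is at (327,233), centred between the fingers, and the jar nearby is clear of them. Tube A reads as standing in the rack at (0.628, -0.029).

Call:
step_arm:
  increments:
    - {"claw": 100,"dx": 0,"dy": 0.1,"dz": 1,"yaw": 0}
    - {"claw": 100,"dx": 0,"dy": 0,"dz": 1,"yaw": 0}
    - {"claw": 100,"dx": 0,"dy": 0,"dz": 1,"yaw": 0}
    - {"claw": 100,"dx": 0,"dy": 0,"dz": 1,"yaw": 0}
    - {"claw": 100,"dx": 0,"dy": 0,"dz": 1,"yaw": 0}
    - {"claw": 100,"dx": 0,"dy": 0,"dz": 1,"yaw": 0}
    - {"claw": 100,"dx": 0,"dy": 0,"dz": 1,"yaw": 0}
    - {"claw": 100,"dx": 0,"dy": 0,"dz": 0.7,"yaw": 0}
    - {"claw": 60,"dx": 0,"dy": 0,"dz": 0,"yaw": 0}
    - {"claw": 45,"dx": 0,"dy": 0,"dz": 0,"yaw": 0}
    - {"claw": 30,"dx": 0,"dy": 0,"dz": 0,"yaw": 0}
    - {"claw": 0,"dx": 0,"dy": 0,"dz": 0,"yaw": 0}

```text
time_s: 14.38
tool_pos: [0.3742, 0.2408, 0.0502]
ee_rot: [0.793, 0.609, 0.001, 0.0]
wrist_force: [-0.3, -0.4, 2.3]
finger_gap: 0.0292
```

Call:
step_arm:
  increments:
    - {"claw": 0,"dx": 0,"dy": 0,"dz": 0,"yaw": 0}
    - {"claw": 0,"dx": 0,"dy": 0,"dz": 0,"yaw": 0}
    - {"claw": 0,"dx": 0,"dy": 0,"dz": -0.5,"yaw": 0}
    - {"claw": 0,"dx": 0,"dy": 0,"dz": -1,"yaw": 0}
    - {"claw": 0,"dx": 0,"dy": 0,"dz": -1,"yaw": 0}
    - {"claw": 0,"dx": 0,"dy": 0,"dz": -1,"yaw": 0}
    - {"claw": 0,"dx": 0,"dy": 0,"dz": -1,"yaw": 0}
    - {"claw": 0,"dx": 0,"dy": 1,"dz": -0.5,"yaw": 0}
    - {"claw": 0,"dx": 0,"dy": 1,"dz": 0,"yaw": 0}
    - {"claw": 0,"dx": 0,"dy": 0,"dz": 0,"yaw": 0}

```text
time_s: 15.62
tool_pos: [0.4131, 0.2297, 0.1493]
ee_rot: [0.794, 0.608, -0.0, -0.0]
wrist_force: [-0.4, 0.3, -1.1]
finger_gap: 0.0294
```

```bash
python3 -c "
from h import *
to([.6435,.020,.055])"
```

```text
t 15.62 tcp [0.413 0.23  0.149] theta 74.9 units [-7.12 13.85  4.71]
```

Call:
step_arm:
  increments:
    - {"claw": 0,"dx": -0.5,"dy": 1,"dz": 0,"yaw": 0}
    - {"claw": 0,"dx": -0.5,"dy": 1,"dz": 0,"yaw": 0}
    - {"claw": 0,"dx": -0.5,"dy": 1,"dz": 0,"yaw": 0}
    - {"claw": 0,"dx": -0.5,"dy": 1,"dz": 0,"yaw": 0}
    - {"claw": 0,"dx": -0.5,"dy": 1,"dz": 0,"yaw": 0}
    - {"claw": 0,"dx": -0.5,"dy": 1,"dz": 0,"yaw": 0}
    - {"claw": 0,"dx": -0.5,"dy": 1,"dz": 0,"yaw": 0}
    - {"claw": 0,"dx": -0.5,"dy": 1,"dz": 0,"yaw": 0}
    - {"claw": 0,"dx": -0.5,"dy": 1,"dz": 0,"yaw": 0}
    - {"claw": 0,"dx": -0.5,"dy": 1,"dz": 0,"yaw": 0}
    - {"claw": 0,"dx": -0.5,"dy": 1,"dz": 0,"yaw": 0}
    - {"claw": 0,"dx": -0.5,"dy": 1,"dz": 0,"yaw": 0}

```text
time_s: 17.12
tool_pos: [0.614, 0.0511, 0.1494]
ee_rot: [0.793, 0.609, -0.0, -0.0]
wrist_force: [0.2, -0.3, -1.4]
finger_gap: 0.0293
```

Call:
step_arm:
  increments:
    - {"claw": 0,"dx": -0.5,"dy": 1,"dz": 0,"yaw": 0}
    - {"claw": 0,"dx": -0.5,"dy": 0.8,"dz": 0,"yaw": 0}
    - {"claw": 0,"dx": -0.1,"dy": 0,"dz": 0,"yaw": 0}
    - {"claw": 0,"dx": 0,"dy": 0,"dz": 0,"yaw": 0}

```text
time_s: 17.62
tool_pos: [0.6414, 0.0217, 0.1492]
ee_rot: [0.793, 0.609, -0.0, -0.0]
wrist_force: [-0.1, -0.1, -0.3]
finger_gap: 0.0297
```

```bash
python3 -c "
from h import *
rect('rack',.04,'w4')
to([.6435,.020,.0545])"
```

```text
rack 0.82 ((773.1513671875, -129.004638671875), (100.0478286743164, 68.30841064453125), 88.70996856689453) 490 590 315 435
rack 0.64 ((643.7230224609375, 16.460773468017578), (74.9455337524414, 55.604156494140625), 74.84290313720703) 286 367 185 291
rack 0.57 ((760.46142578125, 8.1253662109375), (81.75008392333984, 49.391902923583984), 88.48174285888672) 456 542 143 269
t 17.73 tcp [0.641 0.022 0.149] theta 75.0 units [-0.08  0.13  4.75]
```

View pics/w4.png

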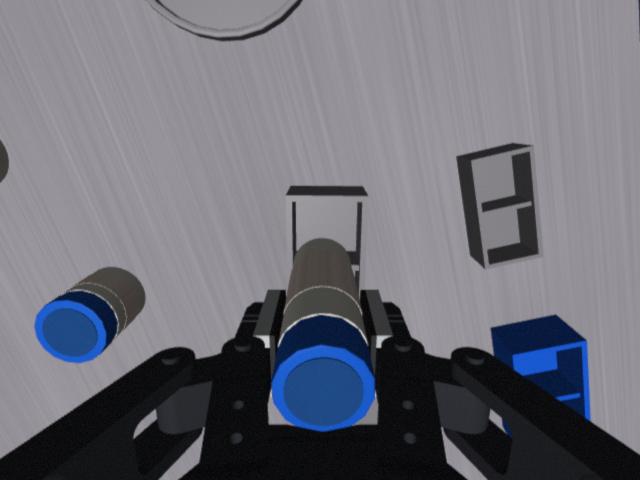

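Tube B hangs over the free pocket, whose rim starts at about row 187 and spans cols 287–367. I'll lower it.

Call:
step_arm:
  increments:
    - {"claw": 0,"dx": 0,"dy": 0.1,"dz": 1,"yaw": 0}
    - {"claw": 0,"dx": 0,"dy": 0,"dz": 1,"yaw": 0}
    - {"claw": 0,"dx": 0,"dy": 0,"dz": 1,"yaw": 0}
    - {"claw": 0,"dx": 0,"dy": 0,"dz": 0.8,"yaw": 0}
    - {"claw": 0,"dx": 0,"dy": 0,"dz": 0.5,"yaw": 0}
    - {"claw": 0,"dx": 0,"dy": 0,"dz": 0.3,"yaw": 0}
    - {"claw": 0,"dx": 0,"dy": 0,"dz": 0.1,"yaw": 0}
    - {"claw": 0,"dx": 0,"dy": 0,"dz": 0.05,"yaw": 0}
    - {"claw": 0,"dx": 0,"dy": 0,"dz": 0.03,"yaw": 0}
    - {"claw": 0,"dx": 0,"dy": 0,"dz": 0,"yaw": 0}

```text
time_s: 18.98
tool_pos: [0.6442, 0.021, 0.0543]
ee_rot: [0.793, 0.609, 0.0, 0.0]
wrist_force: [0.5, -0.8, 0.5]
finger_gap: 0.0295
```

Call:
step_arm:
  increments:
    - {"claw": 0,"dx": 0,"dy": 0,"dz": 0.02,"yaw": 0}
    - {"claw": 45,"dx": 0,"dy": 0,"dz": 0,"yaw": 0}
    - {"claw": 55,"dx": 0,"dy": 0,"dz": 0,"yaw": 0}
    - {"claw": 70,"dx": 0,"dy": 0,"dz": 0,"yaw": 0}
    - {"claw": 70,"dx": 0,"dy": 0,"dz": -0.5,"yaw": 0}
    - {"claw": 70,"dx": 0,"dy": 0,"dz": -1,"yaw": 0}
    - {"claw": 70,"dx": 0,"dy": 0,"dz": -1,"yaw": 0}
    - {"claw": 70,"dx": 0,"dy": 0,"dz": -1,"yaw": 0}
    - {"claw": 100,"dx": 0,"dy": 0,"dz": -1,"yaw": 0}
    - {"claw": 100,"dx": 0,"dy": -1,"dz": -1,"yaw": 0}
    - {"claw": 100,"dx": 0,"dy": -1,"dz": -0.5,"yaw": 0}
    - {"claw": 100,"dx": -1,"dy": -1,"dz": 0,"yaw": 0}

```text
time_s: 20.48
tool_pos: [0.5811, 0.018, 0.1758]
ee_rot: [0.793, 0.609, 0.001, 0.001]
wrist_force: [-0.4, -0.3, 0.5]
finger_gap: 0.0852
```

Call:
step_arm:
  increments:
    - {"claw": 100,"dx": -1,"dy": -1,"dz": 0,"yaw": 0}
    - {"claw": 100,"dx": -1,"dy": -1,"dz": 0,"yaw": 0}
    - {"claw": 100,"dx": -0.1,"dy": -1,"dz": 0,"yaw": 0}
    - {"claw": 100,"dx": 0,"dy": -1,"dz": 0,"yaw": 0}
    - {"claw": 100,"dx": 0,"dy": -1,"dz": 0,"yaw": 0}
    - {"claw": 100,"dx": 0,"dy": -0.6,"dz": 0,"yaw": 0}
    - {"claw": 100,"dx": 0,"dy": 0,"dz": 0,"yaw": 0}

```text
time_s: 21.35
tool_pos: [0.4616, 0.0058, 0.1741]
ee_rot: [0.793, 0.609, 0.0, 0.0]
wrist_force: [0.6, 0.2, 0.1]
finger_gap: 0.0857
```

```bash
python3 -c "
from h import *
im,K,T=look('jar_a_center',name='w5'); cap(im,K,T,.06)
to([.462,.005,.024])
snap('top');print([ (d['score'],w(pose('top')[1],d['at'])) for d in models.spot_point('top','tube_a_center')])"
```

```text
jar_a_center 0.59 [0.413 0.133 0.029] [204.  63.]
blue [181.442  54.567] [ 142   12   80   86 5356] [0.409 0.135 0.06 ]
blue [630.375 144.608] [617 116  23  54 873] [0.669 0.011 0.06 ]
blue [323.81  231.006] [ 290  198   69   68 3685] [0.463 0.006 0.06 ]
blue [621.051 234.718] [ 597  208   43   51 1697] [ 0.66  -0.049  0.06 ]
t 21.45 tcp [0.462 0.006 0.174] theta 75.0 units [-0.03 -0.02  7.5 ]
[(0.76, array([ 0.63 , -0.026,  0.054])), (0.16, array([ 0.638, -0.002, -0.004]))]
```

View pics/w5.png

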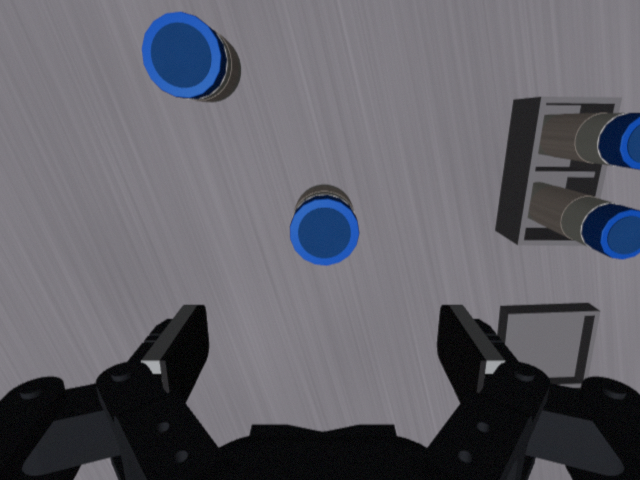

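Both tubes stand in their pockets on the right. The jar's cap is at (324,231), between the fingers, so I'll grip it.

Call:
step_arm:
  increments:
    - {"claw": 100,"dx": 0,"dy": 0.05,"dz": 1,"yaw": 0}
    - {"claw": 100,"dx": 0,"dy": 0,"dz": 1,"yaw": 0}
    - {"claw": 100,"dx": 0,"dy": 0,"dz": 1,"yaw": 0}
    - {"claw": 100,"dx": 0,"dy": 0,"dz": 1,"yaw": 0}
    - {"claw": 100,"dx": 0,"dy": 0,"dz": 1,"yaw": 0}
    - {"claw": 100,"dx": 0,"dy": 0,"dz": 1,"yaw": 0}
    - {"claw": 100,"dx": 0,"dy": 0,"dz": 1,"yaw": 0}
    - {"claw": 100,"dx": 0,"dy": 0,"dz": 0.5,"yaw": 0}
    - {"claw": 75,"dx": 0,"dy": 0,"dz": 0,"yaw": 0}
    - {"claw": 65,"dx": 0,"dy": 0,"dz": 0,"yaw": 0}
    - {"claw": 50,"dx": 0,"dy": 0,"dz": 0,"yaw": 0}
    - {"claw": 0,"dx": 0,"dy": 0,"dz": 0,"yaw": 0}

```text
time_s: 23.05
tool_pos: [0.4636, 0.0053, 0.0244]
ee_rot: [0.793, 0.609, 0.001, 0.001]
wrist_force: [0.4, 0.4, 4.6]
finger_gap: 0.0473
```

Call:
step_arm:
  increments:
    - {"claw": 0,"dx": 0,"dy": 0,"dz": 0,"yaw": 0}
    - {"claw": 0,"dx": 0,"dy": 0,"dz": 0,"yaw": 0}
    - {"claw": 0,"dx": 0,"dy": 0,"dz": -0.5,"yaw": 0}
    - {"claw": 0,"dx": 0,"dy": 0,"dz": -1,"yaw": 0}
    - {"claw": 0,"dx": 0,"dy": 0,"dz": -1,"yaw": 0}
    - {"claw": 0,"dx": -1,"dy": 0,"dz": -1,"yaw": 0}
    - {"claw": 0,"dx": -1,"dy": 0,"dz": -1,"yaw": 0}
    - {"claw": 0,"dx": -1,"dy": 0,"dz": 0,"yaw": 0}
    - {"claw": 0,"dx": -1,"dy": 0,"dz": 0,"yaw": 0}
    - {"claw": 0,"dx": -1,"dy": 0,"dz": 0,"yaw": 0}
    - {"claw": 0,"dx": 0,"dy": 0,"dz": 0,"yaw": 0}

```text
time_s: 24.42
tool_pos: [0.4365, -0.0919, 0.1138]
ee_rot: [0.794, 0.608, 0.0, 0.0]
wrist_force: [0.1, -0.7, -0.8]
finger_gap: 0.0473
```

```bash
python3 -c "
from h import *
to([.603,-.234,.11])"
```

```text
t 24.43 tcp [ 0.436 -0.092  0.114] theta 74.9 units [-4.69  9.89  0.19]
```

Call:
step_arm:
  increments:
    - {"claw": 0,"dx": -1,"dy": 1,"dz": 0,"yaw": 0}
    - {"claw": 0,"dx": -1,"dy": 1,"dz": 0,"yaw": 0}
    - {"claw": 0,"dx": -1,"dy": 1,"dz": 0,"yaw": 0}
    - {"claw": 0,"dx": -1,"dy": 1,"dz": 0,"yaw": 0}
    - {"claw": 0,"dx": -0.7,"dy": 1,"dz": 0,"yaw": 0}
    - {"claw": 0,"dx": 0,"dy": 1,"dz": 0,"yaw": 0}
    - {"claw": 0,"dx": 0,"dy": 1,"dz": 0,"yaw": 0}
    - {"claw": 0,"dx": 0,"dy": 1,"dz": 0,"yaw": 0}
    - {"claw": 0,"dx": 0,"dy": 1,"dz": 0,"yaw": 0}
    - {"claw": 0,"dx": 0,"dy": 0.9,"dz": 0,"yaw": 0}
    - {"claw": 0,"dx": 0,"dy": 0,"dz": 0,"yaw": 0}

```text
time_s: 25.8
tool_pos: [0.6045, -0.2325, 0.1133]
ee_rot: [0.793, 0.609, 0.0, -0.0]
wrist_force: [0.0, -0.7, -0.7]
finger_gap: 0.0472
```

```bash
python3 -c "
from h import *
rect('tray',.016,'w6')
look('tray')
to([.603,-.234,.0285])"
```

```text
tray 0.65 ((613.9439697265625, -198.9815673828125), (151.5100860595703, 79.66024780273438), 77.18670654296875) 249 387 50 295
tray 0.97 [ 0.618 -0.199  0.005] [330. 180.]
t 26.0 tcp [ 0.603 -0.232  0.113] theta 75.0 units [-0.07  0.03  4.24]
```

View pics/w6.png

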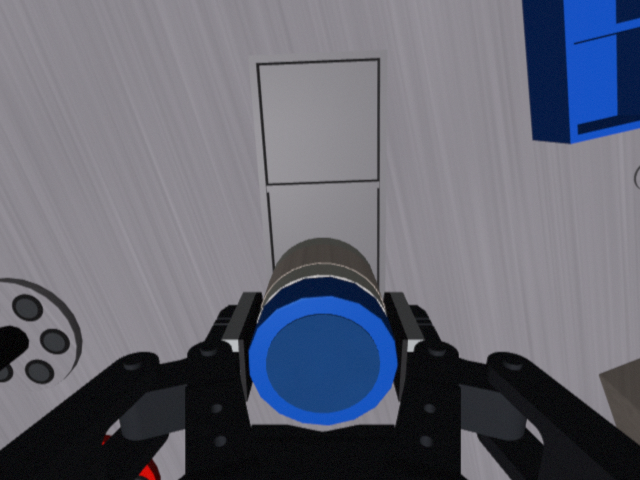

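The jar is over the near compartment. The tray outline gives its centre as (0.614, -0.199), so it needs a small correction. I'll lower it.

Call:
step_arm:
  increments:
    - {"claw": 0,"dx": -0.1,"dy": 0.1,"dz": 1,"yaw": 0}
    - {"claw": 0,"dx": 0,"dy": 0,"dz": 1,"yaw": 0}
    - {"claw": 0,"dx": 0,"dy": 0,"dz": 1,"yaw": 0}
    - {"claw": 0,"dx": 0,"dy": 0,"dz": 0.6,"yaw": 0}
    - {"claw": 0,"dx": 0,"dy": 0,"dz": 0.3,"yaw": 0}
    - {"claw": 0,"dx": 0,"dy": 0,"dz": 0.2,"yaw": 0}
    - {"claw": 0,"dx": 0,"dy": 0,"dz": 0.1,"yaw": 0}
    - {"claw": 0,"dx": 0,"dy": 0,"dz": 0,"yaw": 0}

```text
time_s: 27.0
tool_pos: [0.6053, -0.2358, 0.0299]
ee_rot: [0.793, 0.609, 0.0, 0.0]
wrist_force: [0.5, 0.0, -2.0]
finger_gap: 0.0474
```

Call:
step_arm:
  increments:
    - {"claw": 0,"dx": 0,"dy": 0,"dz": 0.05,"yaw": 0}
    - {"claw": 0,"dx": 0,"dy": 0,"dz": 0.04,"yaw": 0}
    - {"claw": 0,"dx": 0,"dy": 0,"dz": 0,"yaw": 0}

```text
time_s: 27.38
tool_pos: [0.6053, -0.2358, 0.0284]
ee_rot: [0.793, 0.609, 0.0, 0.0]
wrist_force: [-1.1, 1.6, 4.2]
finger_gap: 0.0476
```

Call:
step_arm:
  increments:
    - {"claw": 65,"dx": 0,"dy": 0,"dz": 0,"yaw": 0}
    - {"claw": 75,"dx": 0,"dy": 0,"dz": 0,"yaw": 0}
    - {"claw": 85,"dx": 0,"dy": 0,"dz": 0,"yaw": 0}
    - {"claw": 90,"dx": 0,"dy": 0,"dz": -0.5,"yaw": 0}
    - {"claw": 90,"dx": 0,"dy": 0,"dz": -1,"yaw": 0}
    - {"claw": 90,"dx": 0,"dy": 0,"dz": -1,"yaw": 0}
    - {"claw": 90,"dx": 0,"dy": 0,"dz": -1,"yaw": 0}
    - {"claw": 100,"dx": 0,"dy": -1,"dz": -1,"yaw": 0}
    - {"claw": 100,"dx": 0,"dy": -1,"dz": -1,"yaw": 0}
    - {"claw": 100,"dx": 1,"dy": -1,"dz": -1,"yaw": 0}
    - {"claw": 100,"dx": 1,"dy": -1,"dz": -0.8,"yaw": 0}
    - {"claw": 100,"dx": 1,"dy": -1,"dz": 0,"yaw": 0}

```text
time_s: 28.88
tool_pos: [0.5248, -0.1518, 0.1768]
ee_rot: [0.793, 0.609, 0.001, 0.002]
wrist_force: [0.2, -0.4, 0.4]
finger_gap: 0.0857
```

Call:
step_arm:
  increments:
    - {"claw": 100,"dx": 1,"dy": -1,"dz": 0,"yaw": 0}
    - {"claw": 100,"dx": 1,"dy": -1,"dz": 0,"yaw": 0}
    - {"claw": 100,"dx": 1,"dy": -1,"dz": 0,"yaw": 0}
    - {"claw": 100,"dx": 1,"dy": -1,"dz": 0,"yaw": 0}
    - {"claw": 100,"dx": 1,"dy": -1,"dz": 0,"yaw": 0}
    - {"claw": 100,"dx": 1,"dy": -1,"dz": 0,"yaw": 0}
    - {"claw": 100,"dx": 1,"dy": -1,"dz": 0,"yaw": 0}
    - {"claw": 100,"dx": 1,"dy": -1,"dz": 0,"yaw": 0}
    - {"claw": 100,"dx": 1,"dy": -1,"dz": 0,"yaw": 0}
    - {"claw": 100,"dx": 1,"dy": -0.3,"dz": 0,"yaw": 0}
    - {"claw": 100,"dx": 1,"dy": 0,"dz": 0,"yaw": 0}
    - {"claw": 100,"dx": 1,"dy": 0,"dz": 0,"yaw": 0}

```text
time_s: 30.38
tool_pos: [0.407, 0.1289, 0.1751]
ee_rot: [0.793, 0.609, 0.001, 0.001]
wrist_force: [0.5, -0.8, -0.2]
finger_gap: 0.0855
```

Call:
step_arm:
  increments:
    - {"claw": 100,"dx": 0.3,"dy": 0,"dz": 0,"yaw": 0}
    - {"claw": 100,"dx": 0,"dy": 0,"dz": 0,"yaw": 0}

```text
time_s: 30.62
tool_pos: [0.4081, 0.134, 0.1742]
ee_rot: [0.793, 0.609, 0.0, 0.0]
wrist_force: [-0.6, 0.6, 0.4]
finger_gap: 0.0853
```

```bash
python3 -c "
from h import *
im,K,T=look('jar_a_center'); cap(im,K,T,.06)
to([.408,.134,.0245])
snap('top');print([ (d['score'],w(pose('top')[1],d['at'])) for d in models.spot_point('top','jar_a_center')])"
```

```text
jar_a_center 0.74 [0.413 0.135 0.031] [328. 219.]
blue [321.945 229.898] [ 288  196   69   68 3679] [0.409 0.135 0.06 ]
t 30.73 tcp [0.408 0.134 0.174] theta 75.0 units [ 0.02 -0.01  7.47]
[(0.54, array([0.407, 0.134, 0.029]))]
```

Call:
step_arm:
  increments:
    - {"claw": 100,"dx": 0.05,"dy": 0.05,"dz": 1,"yaw": 0}
    - {"claw": 100,"dx": 0,"dy": 0,"dz": 1,"yaw": 0}
    - {"claw": 100,"dx": 0,"dy": 0,"dz": 1,"yaw": 0}
    - {"claw": 100,"dx": 0,"dy": 0,"dz": 1,"yaw": 0}
    - {"claw": 100,"dx": 0,"dy": 0,"dz": 1,"yaw": 0}
    - {"claw": 100,"dx": 0,"dy": 0,"dz": 1,"yaw": 0}
    - {"claw": 100,"dx": 0,"dy": 0,"dz": 1,"yaw": 0}
    - {"claw": 100,"dx": 0,"dy": 0,"dz": 0.5,"yaw": 0}
    - {"claw": 75,"dx": 0,"dy": 0,"dz": 0,"yaw": 0}
    - {"claw": 65,"dx": 0,"dy": 0,"dz": 0,"yaw": 0}
    - {"claw": 50,"dx": 0,"dy": 0,"dz": 0,"yaw": 0}
    - {"claw": 0,"dx": 0,"dy": 0,"dz": 0,"yaw": 0}

```text
time_s: 32.33
tool_pos: [0.4101, 0.1347, 0.0246]
ee_rot: [0.793, 0.609, 0.001, 0.001]
wrist_force: [-1.0, -0.6, 5.9]
finger_gap: 0.047
```

Call:
step_arm:
  increments:
    - {"claw": 0,"dx": 0,"dy": 0,"dz": 0,"yaw": 0}
    - {"claw": 0,"dx": 0,"dy": 0,"dz": 0,"yaw": 0}
    - {"claw": 0,"dx": 0,"dy": 0,"dz": -0.5,"yaw": 0}
    - {"claw": 0,"dx": 0,"dy": 0,"dz": -1,"yaw": 0}
    - {"claw": 0,"dx": 0,"dy": 0,"dz": -1,"yaw": 0}
    - {"claw": 0,"dx": -1,"dy": 0,"dz": -1,"yaw": 0}
    - {"claw": 0,"dx": -1,"dy": 0,"dz": -1,"yaw": 0}
    - {"claw": 0,"dx": -1,"dy": 0,"dz": -0.5,"yaw": 0}
    - {"claw": 0,"dx": -1,"dy": 0,"dz": 0,"yaw": 0}
    - {"claw": 0,"dx": -1,"dy": 0,"dz": 0,"yaw": 0}
    - {"claw": 0,"dx": -1,"dy": 0,"dz": 0,"yaw": 0}
    - {"claw": 0,"dx": -1,"dy": 0,"dz": 0,"yaw": 0}

```text
time_s: 33.83
tool_pos: [0.3728, -0.001, 0.1241]
ee_rot: [0.793, 0.609, 0.0, 0.0]
wrist_force: [-0.2, -0.1, -1.7]
finger_gap: 0.0473
```

Call:
step_arm:
  increments:
    - {"claw": 0,"dx": -1,"dy": 0,"dz": 0,"yaw": 0}
    - {"claw": 0,"dx": -1,"dy": 0,"dz": 0,"yaw": 0}
    - {"claw": 0,"dx": -1,"dy": 0,"dz": 0,"yaw": 0}
    - {"claw": 0,"dx": -1,"dy": 0,"dz": 0,"yaw": 0}
    - {"claw": 0,"dx": -1,"dy": 0,"dz": 0,"yaw": 0}
    - {"claw": 0,"dx": 0,"dy": 0,"dz": 0,"yaw": 0}

```text
time_s: 34.58
tool_pos: [0.3471, -0.0979, 0.1241]
ee_rot: [0.794, 0.608, 0.0, 0.0]
wrist_force: [0.3, 0.6, -0.6]
finger_gap: 0.047
```

```bash
python3 -c "
from h import *
to([.622,-.163,.12])"
```

```text
t 34.58 tcp [ 0.347 -0.098  0.124] theta 74.9 units [ 0.45 14.12  0.22]
```

Call:
step_arm:
  increments:
    - {"claw": 0,"dx": 0,"dy": 1,"dz": 0,"yaw": 0}
    - {"claw": 0,"dx": 0,"dy": 1,"dz": 0,"yaw": 0}
    - {"claw": 0,"dx": 0,"dy": 1,"dz": 0,"yaw": 0}
    - {"claw": 0,"dx": 0,"dy": 1,"dz": 0,"yaw": 0}
    - {"claw": 0,"dx": 0,"dy": 1,"dz": 0,"yaw": 0}
    - {"claw": 0,"dx": 0,"dy": 1,"dz": 0,"yaw": 0}
    - {"claw": 0,"dx": 0,"dy": 1,"dz": 0,"yaw": 0}
    - {"claw": 0,"dx": 0,"dy": 1,"dz": 0,"yaw": 0}
    - {"claw": 0,"dx": 0,"dy": 1,"dz": 0,"yaw": 0}
    - {"claw": 0,"dx": 0,"dy": 1,"dz": 0,"yaw": 0}
    - {"claw": 0,"dx": 0,"dy": 1,"dz": 0,"yaw": 0}
    - {"claw": 0,"dx": 0,"dy": 1,"dz": 0,"yaw": 0}

```text
time_s: 36.08
tool_pos: [0.5796, -0.1581, 0.1236]
ee_rot: [0.793, 0.609, -0.0, -0.0]
wrist_force: [0.2, 0.0, -0.4]
finger_gap: 0.047
```

Call:
step_arm:
  increments:
    - {"claw": 0,"dx": 0.2,"dy": 1,"dz": 0,"yaw": 0}
    - {"claw": 0,"dx": 0.2,"dy": 1,"dz": 0,"yaw": 0}
    - {"claw": 0,"dx": 0,"dy": 0.1,"dz": 0,"yaw": 0}
    - {"claw": 0,"dx": 0,"dy": 0,"dz": 0,"yaw": 0}

```text
time_s: 36.58
tool_pos: [0.6211, -0.1615, 0.1233]
ee_rot: [0.793, 0.609, -0.0, -0.001]
wrist_force: [0.1, 0.5, -1.6]
finger_gap: 0.0471
```

```bash
python3 -c "
from h import *
rect('tray',.016,'w7')
to([.622,-.163,.0285])"
```

```text
tray 0.91 ((621.8370361328125, -165.07745361328125), (85.10518646240234, 78.93019104003906), 77.41999816894531) 262 383 175 295
tray 0.18 ((624.8995361328125, -37.71962356567383), (36.18764877319336, 61.286415100097656), 75.04869079589844) 219 326 0 69
t 36.67 tcp [ 0.621 -0.162  0.124] theta 75.0 units [-0.04  0.07  4.75]
```

View pics/w7.png

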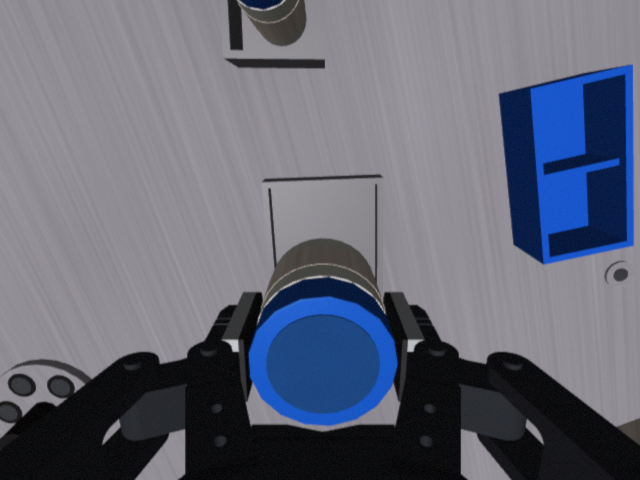

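The second jar is over the far compartment, whose top rim is at row 178 and spans cols 263–382. I'll lower it.

Call:
step_arm:
  increments:
    - {"claw": 0,"dx": 0,"dy": 0.05,"dz": 1,"yaw": 0}
    - {"claw": 0,"dx": 0,"dy": 0,"dz": 1,"yaw": 0}
    - {"claw": 0,"dx": 0,"dy": 0,"dz": 1,"yaw": 0}
    - {"claw": 0,"dx": 0,"dy": 0,"dz": 0.8,"yaw": 0}
    - {"claw": 0,"dx": 0,"dy": 0,"dz": 0.5,"yaw": 0}
    - {"claw": 0,"dx": 0,"dy": 0,"dz": 0.2,"yaw": 0}
    - {"claw": 0,"dx": 0,"dy": 0,"dz": 0.1,"yaw": 0}
    - {"claw": 0,"dx": 0,"dy": 0,"dz": 0.05,"yaw": 0}
    - {"claw": 0,"dx": 0,"dy": 0,"dz": 0.05,"yaw": 0}
    - {"claw": 0,"dx": 0,"dy": 0,"dz": 0,"yaw": 0}

```text
time_s: 37.92
tool_pos: [0.6227, -0.1628, 0.03]
ee_rot: [0.793, 0.609, 0.0, 0.0]
wrist_force: [0.4, 0.2, -0.5]
finger_gap: 0.0472
```

Call:
step_arm:
  increments:
    - {"claw": 0,"dx": 0,"dy": 0,"dz": 0.06,"yaw": 0}
    - {"claw": 0,"dx": 0,"dy": 0,"dz": 0.02,"yaw": 0}
    - {"claw": 0,"dx": 0,"dy": 0,"dz": 0,"yaw": 0}

```text
time_s: 38.3
tool_pos: [0.6228, -0.1628, 0.0286]
ee_rot: [0.793, 0.609, 0.0, 0.0]
wrist_force: [-2.1, 0.8, 4.0]
finger_gap: 0.0472
```

Call:
step_arm:
  increments:
    - {"claw": 65,"dx": 0,"dy": 0,"dz": 0,"yaw": 0}
    - {"claw": 75,"dx": 0,"dy": 0,"dz": 0,"yaw": 0}
    - {"claw": 85,"dx": 0,"dy": 0,"dz": 0,"yaw": 0}
    - {"claw": 90,"dx": 0,"dy": 0,"dz": -0.5,"yaw": 0}
    - {"claw": 90,"dx": 0,"dy": 0,"dz": -1,"yaw": 0}
    - {"claw": 90,"dx": 0,"dy": 0,"dz": -1,"yaw": 0}
    - {"claw": 90,"dx": 0,"dy": 0,"dz": -1,"yaw": 0}
    - {"claw": 90,"dx": 0,"dy": -1,"dz": -1,"yaw": 0}
    - {"claw": 80,"dx": 0,"dy": -1,"dz": -1,"yaw": 0}
    - {"claw": 70,"dx": -1,"dy": -1,"dz": -1,"yaw": 0}
    - {"claw": 70,"dx": -1,"dy": -1,"dz": -0.5,"yaw": 0}
    - {"claw": 70,"dx": -1,"dy": -1,"dz": 0,"yaw": 0}

```text
time_s: 39.8
tool_pos: [0.5106, -0.1956, 0.1708]
ee_rot: [0.793, 0.609, 0.001, 0.002]
wrist_force: [0.6, 0.1, 0.9]
finger_gap: 0.0599
```

Call:
step_arm:
  increments:
    - {"claw": 70,"dx": -1,"dy": -1,"dz": 0,"yaw": 0}
    - {"claw": 70,"dx": -1,"dy": -1,"dz": 0,"yaw": 0}
    - {"claw": 70,"dx": -1,"dy": -1,"dz": 0,"yaw": 0}
    - {"claw": 70,"dx": -1,"dy": -1,"dz": 0,"yaw": 0}
    - {"claw": 70,"dx": -0.5,"dy": -1,"dz": 0,"yaw": 0}
    - {"claw": 70,"dx": 0,"dy": -1,"dz": 0,"yaw": 0}
    - {"claw": 70,"dx": 0,"dy": -0.1,"dz": 0,"yaw": 0}
    - {"claw": 70,"dx": 0,"dy": 0,"dz": 0,"yaw": 0}

```text
time_s: 40.8
tool_pos: [0.3699, -0.2505, 0.169]
ee_rot: [0.793, 0.609, 0.0, 0.001]
wrist_force: [0.4, -0.2, -0.3]
finger_gap: 0.06
```

```bash
python3 -c "
from h import *
im,K,T=look('rotor_lid_center',name='w8')
p=np.array([.369,-.251,.042]);print(px(K,T,p),px(K,T,p*[1,1,.2]))
to([.369,-.251,.014])
im,K,T=snap('top');print([ (d['score'],w(T,d['at'])) for d in models.spot_point('top','jar_a_center')]);cap(im,K,T,.06)"
```

```text
rotor_lid_center 0.82 [ 0.376 -0.388  0.024] [370. 369.]
rotor_lid_center 0.55 [ 0.372 -0.253  0.028] [325. 225.]
[320.38  227.636] [320.54  216.402]
t 40.9 tcp [ 0.37  -0.25   0.169] theta 75.0 units [-0.04 -0.05  7.73]
[(0.82, array([ 0.624, -0.166,  0.035])), (0.3, array([0.642, 0.019, 0.053]))]
blue [617.347  54.435] [ 586   35   54   42 1792] [ 0.902 -0.667  0.06 ]
blue [255.573  63.645] [    0    36   585    55 20542] [0.901 0.133 0.06 ]
blue [385.238 120.591] [ 362  106   49   30 1354] [ 0.763 -0.151  0.06 ]
blue [393.628 183.486] [383 173  22  23 393] [ 0.622 -0.164  0.06 ]
blue [427.901 190.603] [417 180  23  23 406] [ 0.605 -0.236  0.06 ]
```

View pics/w8.png

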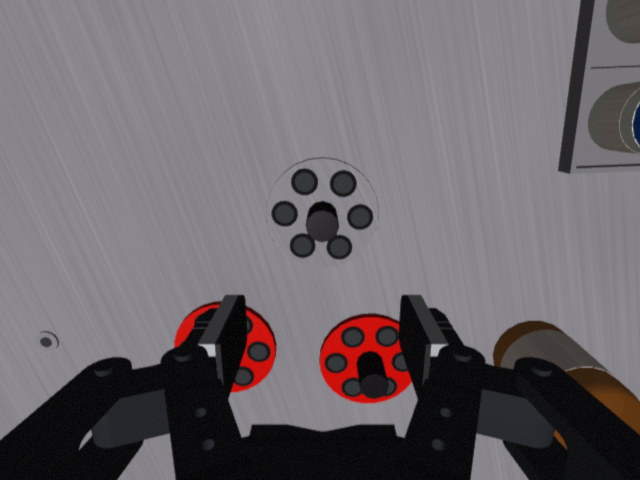

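The steel lid's knob is at (322,223), about 3 mm further along tool x than estimated, so I'll correct that. Both jars read in place at (0.622, -0.164) and (0.605, -0.236).

Call:
step_arm:
  increments:
    - {"claw": 70,"dx": 0.15,"dy": 0,"dz": 1,"yaw": 0}
    - {"claw": 70,"dx": 0,"dy": 0,"dz": 1,"yaw": 0}
    - {"claw": 70,"dx": 0,"dy": 0,"dz": 1,"yaw": 0}
    - {"claw": 70,"dx": 0,"dy": 0,"dz": 1,"yaw": 0}
    - {"claw": 70,"dx": 0,"dy": 0,"dz": 1,"yaw": 0}
    - {"claw": 70,"dx": 0,"dy": 0,"dz": 1,"yaw": 0}
    - {"claw": 70,"dx": 0,"dy": 0,"dz": 1,"yaw": 0}
    - {"claw": 70,"dx": 0,"dy": 0,"dz": 0.65,"yaw": 0}
    - {"claw": 45,"dx": 0,"dy": 0,"dz": 0,"yaw": 0}
    - {"claw": 35,"dx": 0,"dy": 0,"dz": 0,"yaw": 0}
    - {"claw": 20,"dx": 0,"dy": 0,"dz": 0,"yaw": 0}
    - {"claw": 0,"dx": 0,"dy": 0,"dz": 0,"yaw": 0}
  newtons: 40

```text
time_s: 42.5
tool_pos: [0.3707, -0.2478, 0.0159]
ee_rot: [0.793, 0.609, 0.0, 0.001]
wrist_force: [-0.0, 0.2, 4.2]
finger_gap: 0.0231
```

Call:
step_arm:
  increments:
    - {"claw": 0,"dx": 0,"dy": 0,"dz": 0,"yaw": 0}
    - {"claw": 0,"dx": 0,"dy": 0,"dz": 0,"yaw": 0}
    - {"claw": 0,"dx": 0,"dy": 0,"dz": -0.3,"yaw": 0}
    - {"claw": 0,"dx": 0,"dy": 0,"dz": -0.7,"yaw": 0}
    - {"claw": 0,"dx": 0,"dy": 0,"dz": -1,"yaw": 0}
    - {"claw": 0,"dx": 0,"dy": 0,"dz": -1,"yaw": 0}
    - {"claw": 0,"dx": 0,"dy": 0,"dz": -1,"yaw": 0}
    - {"claw": 0,"dx": 0,"dy": 0,"dz": 0,"yaw": 0}

```text
time_s: 43.5
tool_pos: [0.3711, -0.2483, 0.0971]
ee_rot: [0.793, 0.609, 0.0, 0.002]
wrist_force: [0.6, 0.1, -1.6]
finger_gap: 0.0225
```

```bash
python3 -c "
from h import *
snap('wrist','w9')
to([.630,.220,.1])"
```

```text
t 43.55 tcp [ 0.37  -0.248  0.096] theta 75.0 units [25.94  6.48 -0.23]
```

View pics/w9.png

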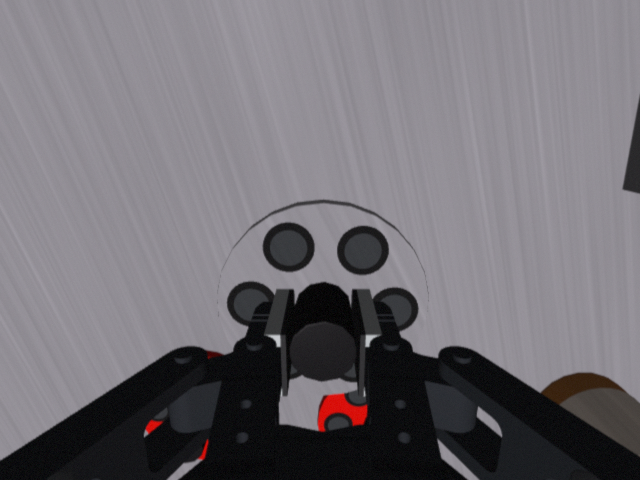

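The lid is gripped level by its knob at (322,345). I'll carry it to the dish, keeping clear of the rack.

Call:
step_arm:
  increments:
    - {"claw": 0,"dx": 1,"dy": 0,"dz": 0,"yaw": 0}
    - {"claw": 0,"dx": 1,"dy": 0,"dz": 0,"yaw": 0}
    - {"claw": 0,"dx": 1,"dy": 0,"dz": 0,"yaw": 0}
    - {"claw": 0,"dx": 1,"dy": 0,"dz": 0,"yaw": 0}
    - {"claw": 0,"dx": 1,"dy": 0,"dz": 0,"yaw": 0}
    - {"claw": 0,"dx": 1,"dy": 0,"dz": 0,"yaw": 0}
    - {"claw": 0,"dx": 1,"dy": 0,"dz": 0,"yaw": 0}
    - {"claw": 0,"dx": 1,"dy": 0,"dz": 0,"yaw": 0}
    - {"claw": 0,"dx": 1,"dy": 0,"dz": 0,"yaw": 0}
    - {"claw": 0,"dx": 1,"dy": 0,"dz": 0,"yaw": 0}
    - {"claw": 0,"dx": 1,"dy": 0,"dz": 0,"yaw": 0}
    - {"claw": 0,"dx": 1,"dy": 0,"dz": 0,"yaw": 0}

```text
time_s: 45.05
tool_pos: [0.4315, -0.0145, 0.0941]
ee_rot: [0.793, 0.609, -0.001, -0.001]
wrist_force: [0.3, -0.6, -1.5]
finger_gap: 0.0227
```

Call:
step_arm:
  increments:
    - {"claw": 0,"dx": 1,"dy": 0,"dz": 0,"yaw": 0}
    - {"claw": 0,"dx": 1,"dy": 0,"dz": 0,"yaw": 0}
    - {"claw": 0,"dx": 1,"dy": 0,"dz": 0,"yaw": 0}
    - {"claw": 0,"dx": 1,"dy": 0,"dz": 0,"yaw": 0}
    - {"claw": 0,"dx": 1,"dy": 0,"dz": 0,"yaw": 0}
    - {"claw": 0,"dx": 1,"dy": 0,"dz": 0,"yaw": 0}
    - {"claw": 0,"dx": 1,"dy": 0.5,"dz": 0,"yaw": 0}
    - {"claw": 0,"dx": 1,"dy": 1,"dz": 0,"yaw": 0}
    - {"claw": 0,"dx": 1,"dy": 1,"dz": 0,"yaw": 0}
    - {"claw": 0,"dx": 1,"dy": 1,"dz": 0,"yaw": 0}
    - {"claw": 0,"dx": 1,"dy": 1,"dz": 0,"yaw": 0}
    - {"claw": 0,"dx": 1,"dy": 1,"dz": 0,"yaw": 0}

```text
time_s: 46.55
tool_pos: [0.6004, 0.1883, 0.0934]
ee_rot: [0.793, 0.609, -0.001, -0.001]
wrist_force: [0.1, -0.3, -0.7]
finger_gap: 0.0226
```

Call:
step_arm:
  increments:
    - {"claw": 0,"dx": 1,"dy": 1,"dz": 0,"yaw": 0}
    - {"claw": 0,"dx": 0.9,"dy": 0,"dz": 0,"yaw": 0}
    - {"claw": 0,"dx": 0,"dy": 0,"dz": 0,"yaw": 0}

```text
time_s: 46.92
tool_pos: [0.6285, 0.2206, 0.0938]
ee_rot: [0.793, 0.609, -0.001, -0.001]
wrist_force: [-0.4, 0.0, -1.4]
finger_gap: 0.0227
```

```bash
python3 -c "
from h import *
im,K,T=look('dish',name='w10'); rect('dish',.014)
to([.630,.220,.0199])
for a in range(0,360,45): print(px(K,T,[.63+.065*np.cos(np.radians(a)),.22+.065*np.sin(np.radians(a)),.014]).round(),end=' ')
"
```

```text
dish 0.74 ((635.716796875, 244.4950408935547), (81.05830383300781, 130.05836486816406), 74.8197021484375) 214 431 133 270
t 47.12 tcp [0.629 0.219 0.095] theta 75.0 units [0.06 0.04 3.75]
[431. 221.] [383. 153.] [295. 140.] [227. 194.] [222. 273.] [274. 331.] [350. 340.] [414. 297.]
```

View pics/w10.png

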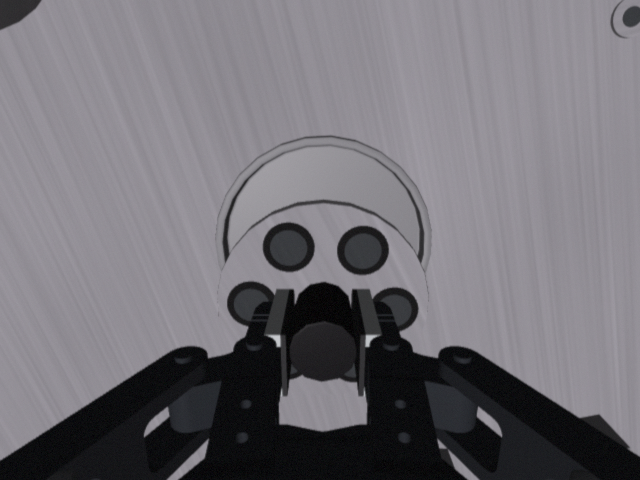

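The dish rim spans cols 217–431 with its top at row 136, which gives a centre of (0.629, 0.221), directly below. I'll lower the lid.

Call:
step_arm:
  increments:
    - {"claw": 0,"dx": 0,"dy": 0,"dz": 1,"yaw": 0}
    - {"claw": 0,"dx": 0,"dy": 0,"dz": 1,"yaw": 0}
    - {"claw": 0,"dx": 0,"dy": 0,"dz": 0.7,"yaw": 0}
    - {"claw": 0,"dx": 0,"dy": 0,"dz": 0.4,"yaw": 0}
    - {"claw": 0,"dx": 0,"dy": 0,"dz": 0.3,"yaw": 0}
    - {"claw": 0,"dx": 0,"dy": 0,"dz": 0.15,"yaw": 0}
    - {"claw": 0,"dx": 0,"dy": 0,"dz": 0.05,"yaw": 0}
    - {"claw": 0,"dx": 0,"dy": 0,"dz": 0,"yaw": 0}
    - {"claw": 0,"dx": 0,"dy": 0,"dz": 0,"yaw": 0}

```text
time_s: 48.25
tool_pos: [0.6301, 0.2195, 0.0235]
ee_rot: [0.793, 0.609, 0.0, 0.0]
wrist_force: [-0.3, -0.0, -0.8]
finger_gap: 0.0227
```

Call:
step_arm:
  increments:
    - {"claw": 0,"dx": 0,"dy": 0,"dz": 0.1,"yaw": 0}
    - {"claw": 0,"dx": 0,"dy": 0,"dz": 0.06,"yaw": 0}
    - {"claw": 0,"dx": 0,"dy": 0,"dz": 0.04,"yaw": 0}
    - {"claw": 0,"dx": 0,"dy": 0,"dz": 0,"yaw": 0}

```text
time_s: 48.75
tool_pos: [0.6299, 0.2195, 0.02]
ee_rot: [0.793, 0.609, -0.0, 0.0]
wrist_force: [-3.2, -1.3, 5.2]
finger_gap: 0.023
```

Contact is made, so I'll release slowly and move away.

Call:
step_arm:
  increments:
    - {"claw": 32,"dx": 0,"dy": 0,"dz": 0,"yaw": 0}
    - {"claw": 40,"dx": 0,"dy": 0,"dz": 0,"yaw": 0}
    - {"claw": 60,"dx": 0,"dy": 0,"dz": 0,"yaw": 0}
    - {"claw": 60,"dx": 0,"dy": 0,"dz": 0,"yaw": 0}
    - {"claw": 60,"dx": 0,"dy": 0,"dz": -0.5,"yaw": 0}
    - {"claw": 60,"dx": 0,"dy": 0,"dz": -1,"yaw": 0}
    - {"claw": 60,"dx": 0,"dy": 0,"dz": -1,"yaw": 0}
    - {"claw": 60,"dx": 0,"dy": 0,"dz": -1,"yaw": 0}
    - {"claw": 60,"dx": 0,"dy": 0,"dz": -1,"yaw": 0}
    - {"claw": 60,"dx": 0,"dy": -1,"dz": -1,"yaw": 0}
    - {"claw": 60,"dx": 0,"dy": -1,"dz": -1,"yaw": 0}
    - {"claw": 60,"dx": 0,"dy": -1,"dz": -1,"yaw": 0}

```text
time_s: 50.25
tool_pos: [0.5713, 0.2351, 0.1707]
ee_rot: [0.793, 0.609, 0.0, 0.0]
wrist_force: [-0.6, -0.5, 0.1]
finger_gap: 0.0512
```

Call:
step_arm:
  increments:
    - {"claw": 60,"dx": 0,"dy": -1,"dz": 0,"yaw": 0}
    - {"claw": 60,"dx": 0,"dy": -1,"dz": 0,"yaw": 0}
    - {"claw": 60,"dx": 0,"dy": -1,"dz": 0,"yaw": 0}
    - {"claw": 60,"dx": 0,"dy": -1,"dz": 0,"yaw": 0}
    - {"claw": 60,"dx": 0,"dy": -1,"dz": 0,"yaw": 0}
    - {"claw": 60,"dx": 0,"dy": -1,"dz": 0,"yaw": 0}
    - {"claw": 60,"dx": 0,"dy": -1,"dz": 0,"yaw": 0}
    - {"claw": 60,"dx": 0,"dy": 0,"dz": 0,"yaw": 0}

```text
time_s: 51.25
tool_pos: [0.4352, 0.2718, 0.1691]
ee_rot: [0.793, 0.609, -0.0, -0.0]
wrist_force: [0.4, 0.4, -0.1]
finger_gap: 0.0511
```

```bash
python3 -c "
from h import *
for c in ('top','scene'):
  im,K,T=snap(c,c+'9')
  for t in ('tube_a_center','jar_a_center','rotor_lid_center','bottle_center','spare_rotor_center'):
    for d in models.spot_point(c,t): print(c,t,round(d['score'],2),w(T,d['at']))
a=cv2.imread('pics/top9.png')[60:340,60:560]; b=cv2.imread('pics/scene9.png')[120:400,120:520]
o=np.zeros((600,800,3),np.uint8); o[:300,:536]=cv2.resize(a,(536,300)); o[300:,:]=0
b=cv2.resize(b,(428,300)); o[300:,:428]=b
cv2.imwrite('pics/fin.png',o)
"
```

```text
top tube_a_center 0.73 [ 0.631 -0.028  0.054]
top tube_a_center 0.53 [ 0.637 -0.001 -0.005]
top jar_a_center 0.84 [ 0.624 -0.165  0.037]
top rotor_lid_center 0.78 [ 0.259 -0.344  0.021]
top rotor_lid_center 0.67 [0.627 0.216 0.024]
top rotor_lid_center 0.67 [ 0.375 -0.391  0.023]
top rotor_lid_center 0.5 [ 0.639 -0.001 -0.001]
top bottle_center 0.68 [ 0.515 -0.423  0.071]
top bottle_center 0.24 [ 0.629 -0.029  0.053]
scene tube_a_center 0.73 [ 0.628 -0.027  0.051]
scene jar_a_center 0.7 [ 0.626 -0.165  0.034]
scene rotor_lid_center 0.68 [ 0.375 -0.392  0.019]
scene rotor_lid_center 0.67 [0.628 0.218 0.023]
scene rotor_lid_center 0.57 [ 0.252 -0.347  0.02 ]
scene bottle_center 0.63 [ 0.517 -0.424  0.074]
scene spare_rotor_center 0.7 [0.497 0.429 0.024]
```

View pics/fin.png

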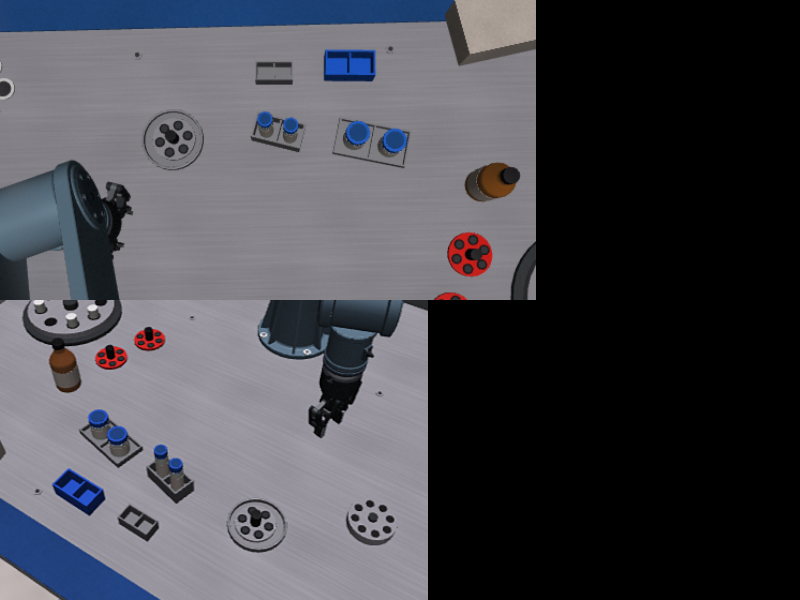

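Everything stands as asked. In the composite, both tubes are in the rack at about (265,125) and (290,130), and both jars are in the tray at about (357,135) and (395,142). The lid is in the dish at about (173,138), knob up. The bottle and spare rotor haven't moved, and the gripper touches nothing.

```bash
python3 -c "
from rig import r
print(r.finish_job())"
```

```text
the job is handed in; nothing more can be done
None
```

The job is done and handed in at about 51.5 s of robot time. I placed the tubes first, then the jars, then the lid. Each piece was gripped from above, lowered until it was within about a millimetre of its floor or touching it, and only then released.

**Last checks (top and scene pictures, arm withdrawn):**
- **Tubes:** both stand upright, one in each pocket of the larger grey rack.
- **Jars:** both stand upright, one in each tray compartment.
- **Lid:** the steel lid lies flat in the dish, knob up, within about 5 mm of the dish centre. The dish leaves 15 mm of clearance around the lid.
- **Bystanders:** the bottle and spare rotor read within about 5 mm of where they started, which is detector noise. I left the red lids and the other racks alone.
- **Wrist force:** the readings at the end of each move stayed near 6 N or below.

**Disagreements and gaps:**
- The detectors reported only one tube and one jar per picture. I confirmed the second tube by looking at the picture, and the second jar from its blue cap in an earlier top picture as well.
- The final top picture gave false detections for a tube, the lid and the bottle, all at the rack. It also missed the spare rotor, which the scene camera found.

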